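# Raise the disc-cutter punch for the next sheet

### The job

Lift the copper dust cap off the disc cutter and stand it upright on the round leather pad, then let go of it. Then grip the punch that was under the cap and draw it gently straight up by 35 mm, until its red band has just come fully out of the steel guide plate, without jamming it or pulling it out of its bore, and finish while holding it still there so that a sheet can be fed in. Leave the small punch in the cutter and everything else on the bench alone.

Things in the scene. Friction and masses are not known exactly. Their poses are not given: they have to be found in the camera images.
- die: Disc cutter: fixed steel block, 110 mm (x) by 150 mm (y), 76 mm high: 28 mm die plate, open sheet slot 28 to 36 mm above the bench, and a 40 mm guide plate on top. Origin under its centre. The large bore is 35 mm along +y from the centre, a small bore holding the small punch 45 mm along -y.
- bore (a point): Centre of the large bore's mouth in the cutter's top face, 76 mm above the bench; z is the bore axis, up, x and y as the cutter's. The bore is 17 mm wide, passes through the guide plate and ends blind 64 mm below this point. A grip taken several mm off its axis wedges the punch in it.
- punch_center (a point): Large loose steel punch standing in the large bore, under the cap: 110 mm long, shank 16 mm diameter, knurled head on top 24 mm diameter and 28 mm long. This point is on its axis half-way along, 55 mm above its foot; z up along it. At the start it is 9 mm below the bore's mouth; the head is 18 to 46 mm above the guide plate. 0.2 to 0.3 kg, slides freely when kept straight.
- punch_band (a point): Middle of the red band, 6 mm high, round the large punch's shank, 32 mm above its foot and 23 mm below its half-way point. At the start it is hidden, 32 mm below the bore's mouth; when the punch has risen 35 mm the band's lower edge is level with the guide plate's top.
- cap_center (a point): Loose dust cap standing on the guide plate over the large punch: inverted copper cup, 52 mm outside, 58 mm high, 44 mm inside and 53 mm deep, with a dark wooden knob on top, 24 mm diameter, 62 to 84 mm above the rim. This point is on its axis 42 mm above the rim; the knob's middle is 31 mm above it; z up. It must rise 50 mm to clear the punch. 0.14 kg.
- pad_top (a point): Round brown leather pad, fixed on the bench, 130 mm diameter, 5 mm thick, on the left or the right of the cutter. This point is the centre of its top face.
- small_punch: Bystander: a thin steel punch standing in the cutter's second bore, head 16 mm in diameter, its top 20 mm above the guide plate. Origin at its foot, z up.
- rack: Fixed bystander: pale wooden block with steel chasing tools standing in it, 110 x 80 mm, up to 91 mm high, on the other side of the cutter from the pad. Origin under its centre.
- hammer: Bystander: chasing hammer 260 mm long lying beyond the cutter. Origin under the middle of the tool.
- liner0: Bystander: square steel chasing tool about 100 mm long, 9 mm thick, lying to the left. Origin under its thick part; x along it.
- liner1: Bystander: the same, lying farther out. Origin under its thick part.
- liner2: Bystander: the same, lying farther out. Origin under its thick part.
- pitch_bowl: Bystander: cast-iron pitch bowl, 144 mm diameter, 55 mm high, on the right. Origin under its centre.
- tin: Bystander: small jar, 60 mm diameter, 75 mm high, to the right near the robot. Origin under its centre.
Mind the look-alikes: they are no part of the job. What is shaped like the part that bears cap_center but blue is not meant. What is shaped like the part that bears pad_top but purple is not meant.

How it is judged:
By the outcome, as a careful person would: the job done as asked, in the order asked, and still so for the second after the job is handed in, while the arm keeps its last pose, push and grip.
It also fails if it takes over 51 s, if anything falls off the work surface, if the arm or the gripper's body presses on something with over 40 N, if the wrist force passes 120 N, or if a joint passes its speed limit or range.

### The arm

A 7-joint arm with a two-finger parallel gripper is mounted at the origin on the work surface. World frame = base frame: x ahead of the robot, y to its left, z up, the work surface at z = 0. Lengths are in m, angles in rad, forces in N, time in s.
With the tool pointing down it reaches from about 0.4 to 0.875 m from the base axis. Payload 19.3 kg.
Tool frame: the origin (TCP) lies at the very end of the fingers, on their centre line; the grasp point (between the pads) lies 19 mm behind it; z points along the fingers, y is the line along which they close (so a half turn about z gives the same grasp; the last joint's range is limited). The gripper opens to 85 mm and grips with 20 to 120 N. Pads are 22 mm wide; open, the fingers measure 114 mm over their backs; the gripper's body (76 mm by 85 mm) begins 54 mm behind the grasp point. The pads swing forward as they close: fully open they stand 13 mm farther back than shut.
Start: joints at [1.194, 0.521, -0.036, 1.599, 0.021, 1.021, -0.113], TCP at [0.189, -0.596, 0.231] pointing down, gripper open.
Joint ranges: [-2.91, 2.91], [-0.3, 2.13], [-1.5, 1.42], [0.17, 2.43], [-1.26, 4.41], [0.16, 1.93], [-2.52, 2.52]. Speed limits (rad/s): [1.89, 1.89, 2.39, 2.39, 3.01, 3.01, 3.01].

### API

Orientations are given as [roll, pitch, yaw] about the fixed x, y, z axes, in that order (R = Rz(yaw) Ry(pitch) Rx(roll)).
In Python, from workcell import bot gives the robot as it stands.
- The arm moves only by the tool jog_arm, never from a script. Its argument "motion" is a list of rows, each a list of 5 numbers: the shift along the tool's x, y, z scaled (see below), then the turn about the tool's z scaled (see below), then the opening, from 0 (shut) to 1 (fully open). A call has 1 to 12 rows; each row shifts and turns the commanded pose from where the row before left it, along the tool's axes as they then stand; what a row does not reach is not made up. The controller multiplies each number of a shift by 30 mm and each number of a turn by 0.08 rad. A row lasts 1/10 s, in which the tool goes at most 50 mm and 8.59 degrees, less where a joint would pass 70% of its speed; a pose out of reach is approached as far as the arm can. A call with a number of a shift or a turn outside -1 to 1 is refused whole. A call with a gripper value outside its range is refused whole. The fingers move at their own pace and stop on an object; "newtons" is the grip in N (left out, the last holds). Time passes only in rows, so rows that do not move let the fingers close. It gives the time, the measured TCP pose, the force, the opening and the grip force at its end, in the units of the state.
- bot.observe(): the state, without advancing time (a new reading comes with each control period).
- bot.grab_frame(name): name is "scene" or "top"; returns a dict with "pixels" (480x640x3 uint8, red, green, blue), "fovy" (degrees; the focal length in pixels is half the picture's height over the tangent of half this angle, whatever the lens; pixels are square), "cx", "cy" (the principal point, pixels), "rvec" (rotation vector, rad) and "tvec" (3), from world to camera coordinates, as OpenCV has them. Camera axes: x right, y down, z forward; pixel columns grow to the right and rows downward; lengths in m; the calibration is good to about 2 mm. A picture is of the moment at which its call begins. There is no depth.
- bot.job_done(): hands the job in; it is judged then, once.
The state is a dict: "clock": time; "qpos": joint angles; "qd": joint speeds; "joint_efforts": joint torques, N m; "position": TCP position; "tool_rot": TCP orientation; "force": force on the tool from outside, world axes, zero at the start; "moment": the same for the moment, N m; "grip_width": finger opening in m; "finger_force": force on a finger pad.
Only numpy, scipy, OpenCV 4.12 (cv2) and the standard library are available. Lean on these libraries where they do the work, as an engineer would, in place of code of your own. Each camera call takes 0.05 s, during which the arm holds its last target. There are 200 camera calls.

## Working session

There is one attempt and no reset: what is moved stays moved. The work goes in short steps, Python scripts to look and compute and a tool call to move; the robot and the scene stay as the last step left them, time stands still between calls to the robot, and variables do not carry over. Pictures are saved under pics/ and viewed, at most 10 in all, crops included, and the job is handed in when it is done.

Besides the shell and the picture viewer there is one more tool, called after "Emit:" as name([rows], argument=value, ...), one row to a line, values as JSON. jog_arm: Moves the arm, as the interface text tells. Shifts and turns lie within -1 to 1; 1 stands for 30 mm of shift or 0.08 rad of turn. Its arguments: {"type":"object","properties":{"motion":{"type":"array","items":{"type":"array","items":{"type":"number"}}},"newtons":{"type":"number"}},"required":["motion"]}

```bash
mkdir -p pics
cat > h.py <<'E'
import numpy as np,cv2
from workcell import bot
def cam(n):
    f=bot.grab_frame(n);fl=240/np.tan(np.radians(f['fovy'])/2)
    K=np.array([[fl,0,f['cx']],[0,fl,f['cy']],[0,0,1]]);R=cv2.Rodrigues(np.array(f['rvec'],float))[0];t=np.array(f['tvec'],float).ravel()
    return f['pixels'],K,R,t
def ray(c,u,v):
    _,K,R,t=c;return -R.T@t,R.T@np.linalg.inv(K)@np.array([u,v,1.])
def onz(c,u,v,z):
    o,d=ray(c,u,v);return o+d*(z-o[2])/d[2]
def proj(c,p):
    _,K,R,t=c;q=K@(R@np.array(p,float)+t);return q[:2]/q[2]
def save(c,name,crop=None,s=1):
    im=c[0][:,:,::-1]
    if crop: x0,y0,x1,y1=crop;im=im[y0:y1,x0:x1]
    cv2.imwrite('pics/'+name,cv2.resize(im,None,fx=s,fy=s,interpolation=cv2.INTER_CUBIC))
E
python3 - <<'E'
from h import *
for n in('scene','top'):
    c=cam(n);save(c,n+'0.png');print(n,c[1][0,0],-c[2].T@c[3],c[2][2])
print(bot.observe())
E
```

```text
scene 553.276889168627 [1.41022366 0.32769013 0.71139298] [-0.75943092 -0.35265955 -0.54671375]
top 588.6760352075343 [ 0.35036147 -0.08086836  1.29749946] [ 0.14737308  0.00530506 -0.98906675]
{'clock': 0.1, 'qpos': array([ 1.19380868,  0.52194664, -0.03631304,  1.59995146,  0.02115665,
        1.02109037, -0.11279245]), 'qd': array([-0.00104407, -0.00192963, -0.0001221 , -0.00027617,  0.00156128,
       -0.00063513, -0.00088663]), 'joint_efforts': array([ 3.82851635e-03, -9.28495789e+01,  1.98393300e+00, -3.70535445e+01,
        1.80947164e-02,  5.40983267e-03,  4.31407955e-05]), 'position': array([ 0.18862874, -0.59553926,  0.23078811]), 'tool_rot': array([-3.14058059e+00,  4.08827788e-05,  3.06749104e-01]), 'force': array([-0.5527916 ,  0.48054492,  0.3644175 ]), 'moment': array([ 0.01813655,  0.00048857, -0.03540188]), 'finger_force': 0.0, 'grip_width': 0.08518659776336619}
```

View pics/scene0.png

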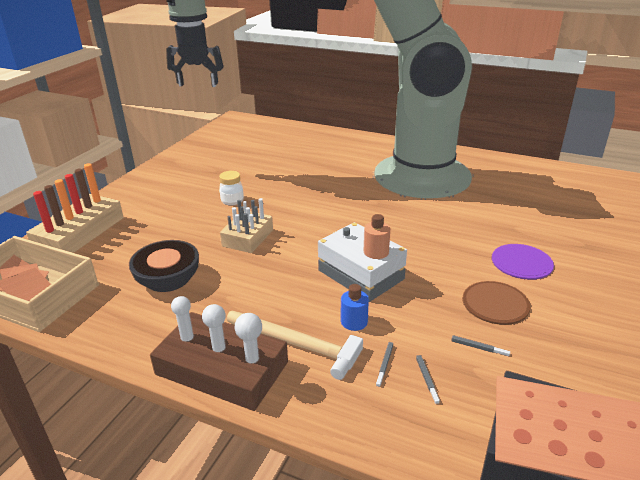

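View pics/top0.png

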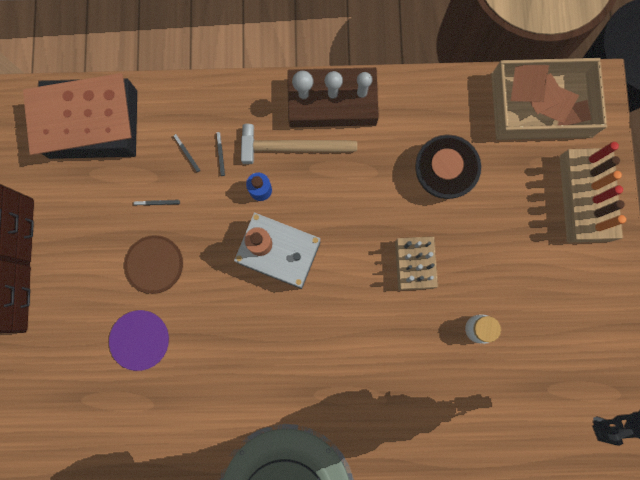

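The copper cap is at scene (377,237) / top (259,241), and its look-alike is the blue cap at scene (355,308) / top (259,187). The brown pad is at scene (497,301) / top (154,264), and its look-alike is the purple disc at scene (523,261) / top (139,340). By the description I choose copper and brown. Next I'll measure both and check the choice in a close crop.

Run:
```python
from h import *
T=cam('top');S=cam('scene')
def mask(c,fn,box):
    im=c[0].astype(int);m=fn(im[...,0],im[...,1],im[...,2]).astype(np.uint8)
    z=np.zeros_like(m);x0,y0,x1,y1=box;z[y0:y1,x0:x1]=m[y0:y1,x0:x1];
    n,l,s,ct=cv2.connectedComponentsWithStats(z);i=1+np.argmax(s[1:,4]);return (l==i).astype(np.uint8),ct[i],s[i]
brown=lambda r,g,b:(r<115)&(r>60)&(b<60)&(r>g+20)
for c,b in((T,(115,225,195,305)),(S,(455,275,540,330))):
    m,ct,s=mask(c,brown,b);print('pad',ct,s,onz(c,*ct,.005))
# die top face: light grey
grey=lambda r,g,b:(abs(r-b)<25)&(r>130)
m,ct,s=mask(T,grey,(225,200,330,300));
cn=max(cv2.findContours(m,0,2)[0],key=cv2.contourArea);rect=cv2.minAreaRect(cv2.convexHull(cn));bx=cv2.boxPoints(rect)
P=np.array([onz(T,*p,.076) for p in bx]);print('die',bx.round(1).tolist(),P.round(4).tolist(),P.mean(0))
print([np.linalg.norm(P[i]-P[i-1]).round(4) for i in range(4)])
e=[P[i]-P[i-1] for i in range(4)];L=max(e,key=lambda v:np.linalg.norm(v));L=L/np.linalg.norm(L)
L*=np.sign(L[1]);bore=P.mean(0)+.035*L;print('L',L,'bore',bore,'yaw',np.arctan2(-L[0],L[1]))
dark=lambda r,g,b:(r<100)&(r+g+b<200)
mT,cT,sT=mask(T,dark,(243,225,275,258));mS,cS,sS=mask(S,dark,(362,210,392,228))
print('knob',cT,sT,cS,sS,onz(T,*cT,.076+.078),onz(S,*cS,.076+.073))
cop=lambda r,g,b:(r>120)&(r>g+45)&(b<g+10)
m,ct,s=mask(S,cop,(355,218,395,262));print('cop S',ct,s)
save(T,'t1.png',(215,160,345,300),4)
```

```text
pad [152.82245716 264.22748815] [ 123  235   60   59 2743] [0.49232506 0.28752823 0.005     ]
pad [502.95918367 320.74489796] [472 313  57  12  98] [0.55281079 0.30920859 0.005     ]
die [[234.39999389648438, 260.6000061035156], [253.5, 211.6999969482422], [320.20001220703125, 237.8000030517578], [301.1000061035156, 286.70001220703125]] [[0.4881, 0.0967, 0.076], [0.5911, 0.056, 0.076], [0.532, -0.0836, 0.076], [0.4305, -0.0416, 0.076]] [0.51040382 0.00685777 0.076     ]
[np.float64(0.1498), np.float64(0.1107), np.float64(0.1516), np.float64(0.1099)]
L [ 0.389759    0.92091689 -0.        ] bore [0.52404539 0.03908987 0.076     ] yaw -0.400369880669971
knob [255.47706422 238.82568807] [250 233  12  12 109] [380.24 224.  ] [375 218   9  10  25] [0.52142194 0.04380602 0.154     ] [0.53592726 0.05331042 0.149     ]
cop S [376.98655139 236.97886647] [ 355  218   40   41 1041]
```

View pics/t1.png

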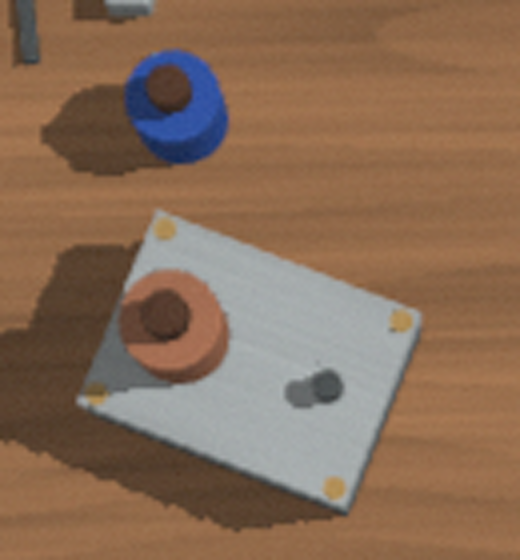

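The crop confirms it: the copper cap stands on the steel guide plate with its knob at top (256.5,238.6), and the blue cap stands on the bench. The plate measures 150 x 110 mm, as it should. I'll move above the cap at the present height, then turn the fingers along the cutter's x.

Emit:
jog_arm([
  [0.7,-0.7,0,0,1],
  [0.7,-0.7,0,0,1],
  [0.7,-0.7,0,0,1],
  [0.7,-0.7,0,0,1],
  [0.7,-0.7,0,0,1],
  [0.7,-0.7,0,0,1],
  [0.7,-0.7,0,0,1],
  [0.7,-0.7,0,0,1],
  [0.7,-0.7,0,0,1],
  [0.7,-0.7,0,0,1],
  [0.7,-0.7,0,0,1],
  [0.7,-0.7,0,0,1],
])

```text
clock: 1.4
position: [0.3533, -0.2784, 0.2313]
tool_rot: [3.141, -0.0, 0.307]
force: [0.6, -0.7, -0.9]
grip_width: 0.0857
finger_force: 0.0
```

Emit:
jog_arm([
  [0.7,-0.7,0,0,1],
  [0.7,-0.7,0,0,1],
  [0.7,-0.7,0,0,1],
  [0.7,-0.7,0,0,1],
  [0.7,-0.7,0,0,1],
  [0.7,-0.7,0,0,1],
  [0.7,-0.7,0,0,1],
  [0.7,-0.7,0,0,1],
  [0.7,-0.7,0,0,1],
  [0.7,-0.7,0,0,1],
  [0.7,-0.7,0,0,1],
  [0.2,-0.2,0,0,1],
])

```text
clock: 2.6
position: [0.5081, 0.0209, 0.2312]
tool_rot: [-3.141, -0.001, 0.31]
force: [1.2, -0.7, -0.9]
grip_width: 0.0855
finger_force: 0.0
```

Emit:
jog_arm([
  [0,0,0,-1,1],
  [0,0,0,-1,1],
  [0,0,0,-1,1],
  [0,0,0,-1,1],
  [0,0,0,-1,1],
  [0,0,0,-1,1],
  [0,0,0,-1,1],
  [0,0,0,-1,1],
  [0,0,0,-1,1],
  [0,0,0,-1,1],
  [0,0,0,-0.8,1],
  [0,0,0,0,1],
])

```text
clock: 3.8
position: [0.507, 0.0175, 0.2312]
tool_rot: [-3.141, 0.0, 1.171]
force: [0.3, -1.0, -0.3]
grip_width: 0.0853
finger_force: 0.0
```

Run:
```python
from h import *
o=bot.observe();print(o['clock'],o['position'],o['tool_rot'],o['qpos'].round(2))
S=cam('scene');T=cam('top')
for p in((.522,.042,.149),(.492,.2875,.005),(.522,.042,.16),o['position']): print(proj(S,p),proj(T,p))
save(S,'s2.png',(300,140,460,300),3.75)
```

```text
3.8 [0.50703909 0.01748036 0.23120226] [-3.14135387e+00  2.25365311e-04  1.17138974e+00] [ 0.25  0.37 -0.52  1.89  0.22  0.94 -0.77]
[377.06750269 219.38485164] [256.66792589 238.88295465]
[496.53980677 298.94217357] [152.83249915 264.3735851 ]
[377.29551278 214.54558101] [256.06018575 238.06543116]
[369.22230288 176.27977949] [265.25735802 240.12716642]
```

View pics/s2.png

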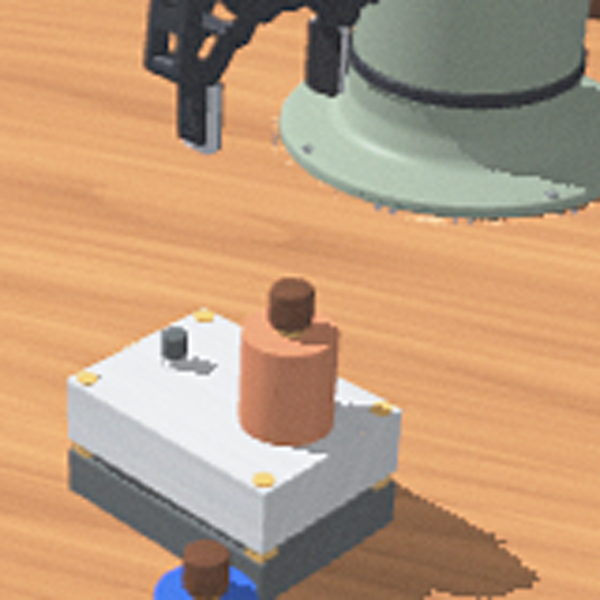

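The knob's middle shows at scene (378,222), within 2 px of the prediction. I take the knob at (0.524, 0.041) and will shift, descend to TCP z ≈ 0.139, then close.

Emit:
jog_arm([
  [0.47,0.11,0,0,1],
  [0.47,0.11,0,0,1],
  [0,0,0.6,0,1],
  [0,0,0.6,0,1],
  [0,0,0.6,0,1],
  [0,0,0.5,0,1],
  [0,0,0.4,0,1],
  [0,0,0.2,0,1],
  [0,0,0.15,0,1],
  [0,0,0,0,1],
  [0,0,0,0,1],
], newtons=30)

```text
clock: 5.0
position: [0.5246, 0.0415, 0.1402]
tool_rot: [3.141, -0.0, 1.171]
force: [1.1, 0.1, 0.5]
grip_width: 0.0856
finger_force: 0.0
```

Emit:
jog_arm([
  [0,0,0,0,0],
  [0,0,0,0,0],
  [0,0,0,0,0],
  [0,0,0,0,0],
  [0,0,0,0,0],
  [0,0,0,0,0],
  [0,0,0,0,0],
  [0,0,0,0,0],
  [0,0,0,0,0],
  [0,0,0,0,0],
])

```text
clock: 6.0
position: [0.5243, 0.0414, 0.1399]
tool_rot: [3.142, -0.0, 1.171]
force: [-0.1, -0.3, 4.3]
grip_width: 0.0229
finger_force: 30.2
```

Run:
```python
from h import *
o=bot.observe();print(o['clock'],o['position'],o['tool_rot'])
S=cam('scene');save(S,'s3.png',(300,140,460,300),3.75)
```

```text
6.0 [0.52434856 0.04142338 0.13986306] [ 3.14150509e+00 -6.38245740e-05  1.17073329e+00]
```

View pics/s3.png

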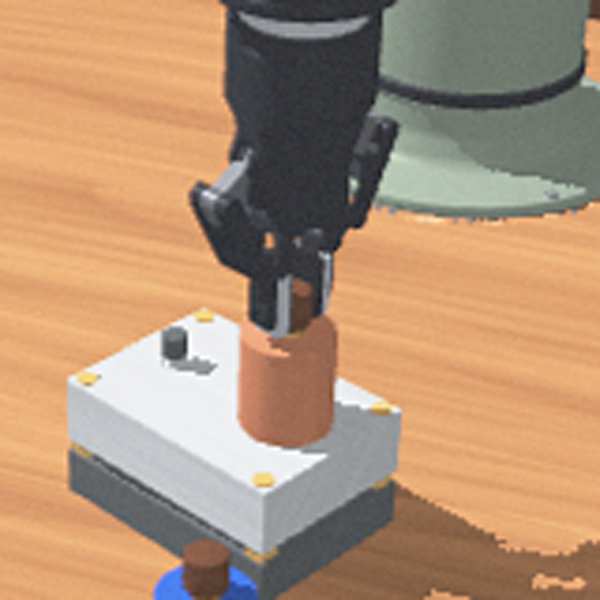

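Both fingers hold the knob (width 23 mm, 30 N), with their tips just above the cup. Next I lift by about 80 mm.

Emit:
jog_arm([
  [0,0,0,0,0],
  [0,0,-0.1,0,0],
  [0,0,-0.25,0,0],
  [0,0,-0.4,0,0],
  [0,0,-0.5,0,0],
  [0,0,-0.5,0,0],
  [0,0,-0.5,0,0],
  [0,0,-0.3,0,0],
  [0,0,-0.15,0,0],
  [0,0,0,0,0],
  [0,0,0,0,0],
], newtons=40)

```text
clock: 7.15
position: [0.5241, 0.0413, 0.2204]
tool_rot: [-3.141, 0.0, 1.171]
force: [-0.4, 0.3, -0.6]
grip_width: 0.0223
finger_force: 39.3
```

Run:
```python
from h import *
o=bot.observe();print(o['clock'],o['position'],o['tool_rot'])
S=cam('scene');save(S,'s4.png',(300,110,460,290),3.3)
```

```text
7.15 [0.52410227 0.04133238 0.22041909] [-3.14110956e+00  2.54059433e-04  1.17066836e+00]
```

View pics/s4.png

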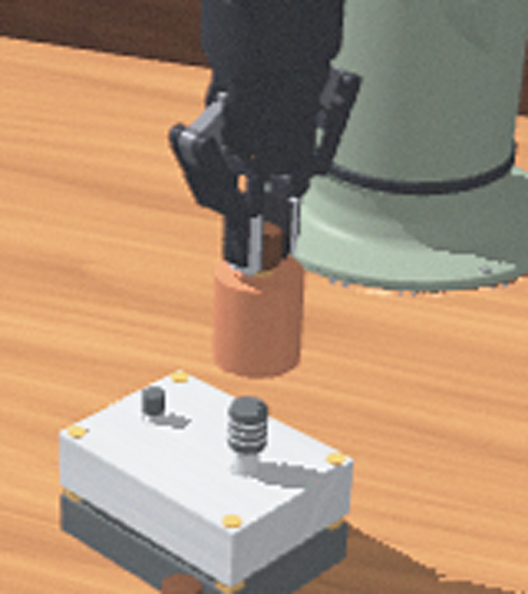

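The cap hangs upright and clear of the punch, whose knurled head now shows on the plate at about scene (375,239). Next I carry the cap over the pad.

Emit:
jog_arm([
  [0.3,-0.18,0,0,0],
  [0.6,-0.35,0,0,0],
  [0.7,-0.41,0,0,0],
  [0.7,-0.41,0,0,0],
  [0.7,-0.41,0,0,0],
  [0.7,-0.41,0,0,0],
  [0.7,-0.41,0,0,0],
  [0.7,-0.41,0,0,0],
  [0.7,-0.41,0,0,0],
  [0.7,-0.41,0,0,0],
  [0.44,-0.26,0,0,0],
  [0.2,-0.11,0,0,0],
])

```text
clock: 8.4
position: [0.4914, 0.2893, 0.2205]
tool_rot: [-3.141, -0.0, 1.173]
force: [0.1, -0.1, -0.8]
grip_width: 0.022
finger_force: 39.3
```

Emit:
jog_arm([
  [0,0,0,0,0],
  [0,0,0.3,0,0],
  [0,0,0.6,0,0],
  [0,0,0.7,0,0],
  [0,0,0.7,0,0],
  [0,0,0.7,0,0],
  [0,0,0.7,0,0],
  [0,0,0.5,0,0],
  [0,0,0.3,0,0],
  [0,0,0.2,0,0],
  [0,0,0.1,0,0],
  [0,0,0,0,0],
])

```text
clock: 9.6
position: [0.4923, 0.2876, 0.0769]
tool_rot: [3.141, -0.0, 1.171]
force: [0.6, 0.3, -1.0]
grip_width: 0.0228
finger_force: 39.3
```

Run:
```python
from h import *
o=bot.observe();print(o['clock'],o['position'],o['tool_rot'],o['force'])
S=cam('scene');T=cam('top');save(S,'s5.png',(420,170,580,330),3.3)
import cv2
im=T[0].astype(int);r,g,b=im[...,0],im[...,1],im[...,2]
for n,m in(('head region grey dark',(abs(r-b)<25)&(r<115)),):
    z=np.zeros(r.shape,np.uint8);z[215:275,238:280]=m[215:275,238:280];k,l,s,ct=cv2.connectedComponentsWithStats(z);print(s[1:],ct[1:])
im=S[0].astype(int);r,g,b=im[...,0],im[...,1],im[...,2]
z=np.zeros(r.shape,np.uint8);z[220:262,362:388]=((abs(r-b)<25)&(r<125))[220:262,362:388];k,l,s,ct=cv2.connectedComponentsWithStats(z);print(s[1:],ct[1:])
for p in((.524,.039,.122),(.524,.039,.108),(.524,.039,.094)):print(proj(S,p),proj(T,p))
a=T[0][215:275,236:286][:,:,::-1];bb=S[0][215:265,350:400][:,:,::-1]
cv2.imwrite('pics/heads.png',np.hstack([cv2.resize(a,(500,600),interpolation=0)[:500],cv2.resize(bb,(500,500),interpolation=0)])[:, :1000][:, ::1] if 0 else np.hstack([cv2.resize(a,(400,480),interpolation=0),cv2.resize(bb,(400,400),interpolation=0).repeat(1,0) if 0 else np.vstack([cv2.resize(bb,(400,400),interpolation=0),np.zeros((80,400,3),np.uint8)])]))
```

```text
9.6 [0.49232652 0.28756117 0.07692766] [ 3.14145969e+00 -1.66790403e-04  1.17074319e+00] [ 0.58033891  0.27540306 -0.97295071]
[[239 235  27  16 272]
 [243 237   1   1   1]
 [238 262  31  13  53]] [[252.53308824 243.13970588]
 [243.         237.        ]
 [252.39622642 268.54716981]]
[[370 231  11  17 134]] [[375.24626866 238.55223881]]
[374.7491978  231.22396394] [259.58888589 239.8114066 ]
[374.4824123 237.1450792] [260.29548861 240.79646667]
[374.21929819 242.98471064] [260.98600626 241.75910289]
```

View pics/s5.png

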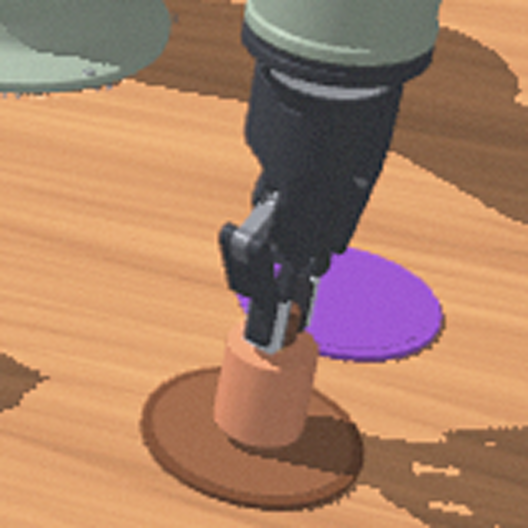

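View pics/heads.png

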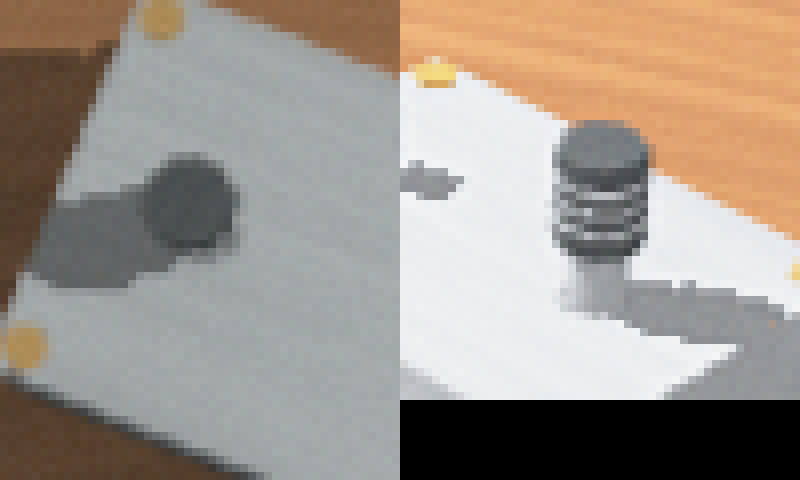

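The cap is over the brown pad's middle, its rim about 8 mm above it. The punch head shows at top (259.3,239.8) and scene (374.6,239), which puts it at about (0.525, 0.039). Next I set the cap down.

Emit:
jog_arm([
  [0,0,0.1,0,0],
  [0,0,0.08,0,0],
  [0,0,0.05,0,0],
  [0,0,0.03,0,0],
  [0,0,0,0,0],
  [0,0,0,0,0],
])

```text
clock: 10.3
position: [0.4922, 0.2876, 0.069]
tool_rot: [3.142, -0.0, 1.171]
force: [0.7, 0.5, -0.5]
grip_width: 0.0229
finger_force: 39.4
```

Emit:
jog_arm([
  [0,0,0.03,0,0],
  [0,0,0,0,0],
  [0,0,0,0,0],
])

```text
clock: 10.6
position: [0.4923, 0.288, 0.0688]
tool_rot: [3.141, -0.001, 1.171]
force: [-4.5, -1.1, 13.9]
grip_width: 0.0227
finger_force: 40.8
```

Contact: 14 N upward, so the cap is seated. I'll release it.

Emit:
jog_arm([
  [0,0,0,0,0.35],
  [0,0,0,0,0.4],
  [0,0,0,0,0.6],
  [0,0,0,0,0.8],
  [0,0,0,0,1],
  [0,0,0,0,1],
  [0,0,0,0,1],
  [0,0,0,0,1],
])

```text
clock: 11.4
position: [0.4922, 0.2876, 0.0681]
tool_rot: [-3.142, -0.0, 1.171]
force: [-0.6, 0.4, 0.2]
grip_width: 0.0854
finger_force: 0.0
```

Emit:
jog_arm([
  [0,0,-0.3,0,1],
  [0,0,-0.6,0,1],
  [0,0,-0.8,0,1],
  [0,0,-0.8,0,1],
  [0,0,-0.8,0,1],
  [0,0,-0.8,0,1],
  [0,0,-0.4,0,1],
  [0,0,0,0,1],
])

```text
clock: 12.2
position: [0.4928, 0.2879, 0.2047]
tool_rot: [3.14, -0.002, 1.171]
force: [0.8, -0.3, 0.2]
grip_width: 0.0854
finger_force: 0.0
```

Emit:
jog_arm([
  [-0.3,0.18,0,0,1],
  [-0.6,0.35,0,0,1],
  [-0.7,0.41,0,0,1],
  [-0.7,0.41,0,0,1],
  [-0.7,0.41,0,0,1],
  [-0.7,0.41,0,0,1],
  [-0.7,0.41,0,0,1],
  [-0.7,0.41,0,0,1],
  [-0.7,0.41,0,0,1],
  [-0.7,0.41,0,0,1],
  [-0.5,0.29,0,0,1],
  [-0.2,0.12,0,0,1],
])

```text
clock: 13.4
position: [0.5242, 0.0367, 0.2019]
tool_rot: [-3.14, 0.001, 1.168]
force: [0.4, 0.3, -0.0]
grip_width: 0.0856
finger_force: 0.0
```

Emit:
jog_arm([
  [0,0,0,0,1],
  [0,0,0,0,1],
  [0,0,0,0,1],
])

```text
clock: 13.7
position: [0.5245, 0.0403, 0.2029]
tool_rot: [-3.141, -0.0, 1.172]
force: [0.7, -0.3, 0.3]
grip_width: 0.0853
finger_force: 0.0
```

Run:
```python
from h import *
o=bot.observe();print(o['clock'],o['position'])
S=cam('scene')
D=[[0.4881, 0.0967, 0.076], [0.5911, 0.056, 0.076], [0.532, -0.0836, 0.076]]
for p in D+[(.525,.039,.122),(.525,.039,.108)]: print(proj(S,p))
im=np.hstack([S[0][205:285,310:415],S[0][250:330,450:555]])[:,:,::-1]
cv2.imwrite('pics/s6.png',cv2.resize(im,None,fx=3.8,fy=3.8,interpolation=0))
```

```text
13.7 [0.52449751 0.04029027 0.20294591]
[406.54757065 247.40760163]
[370.56810708 270.45105015]
[317.21659471 239.5551839 ]
[374.58069516 231.47341912]
[374.3148944  237.39687809]
```

View pics/s6.png

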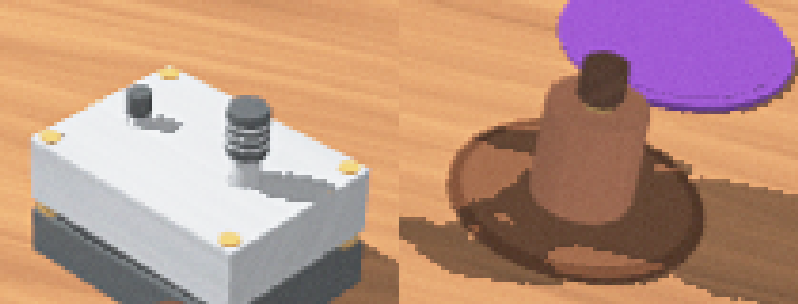

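The cap stands upright in the middle of the brown pad (scene (510,284)), and the punch head is free at scene (375,238). Next I descend over it and close gently.

Emit:
jog_arm([
  [-0.04,0.02,0.3,0,1],
  [0,0,0.5,0,1],
  [0,0,0.6,0,1],
  [0,0,0.6,0,1],
  [0,0,0.6,0,1],
  [0,0,0.5,0,1],
  [0,0,0.35,0,1],
  [0,0,0.2,0,1],
  [0,0,0.08,0,1],
  [0,0,0,0,1],
  [0,0,0,0,1],
])

```text
clock: 14.85
position: [0.5251, 0.038, 0.0916]
tool_rot: [3.141, -0.0, 1.171]
force: [0.1, -0.7, 0.0]
grip_width: 0.0854
finger_force: 0.0
```

Emit:
jog_arm([
  [0,0,0,0,0],
  [0,0,0,0,0],
  [0,0,0,0,0],
  [0,0,0,0,0],
  [0,0,0,0,0],
  [0,0,0,0,0],
  [0,0,0,0,0],
  [0,0,0,0,0],
  [0,0,0,0,0],
], newtons=25)

```text
clock: 15.75
position: [0.5249, 0.038, 0.0913]
tool_rot: [3.141, -0.0, 1.171]
force: [-1.6, -0.2, 5.6]
grip_width: 0.0234
finger_force: 25.1
```

Run:
```python
from h import *
o=bot.observe();print(o['clock'],o['position'],o['force'],o['moment'],o['grip_width'],o['finger_force'])
```

```text
15.75 [0.52487214 0.03803783 0.09132443] [-1.61017519 -0.18691223  5.60222385] [0.08724956 0.26873888 0.01846663] 0.023401219732309547 25.121967494487762
```

The side force is under 2 N, so the grip is well centred. I'll draw it up slowly, watching the force.

Emit:
jog_arm([
  [0,0,-0.05,0,0],
  [0,0,-0.06,0,0],
  [0,0,-0.06,0,0],
  [0,0,-0.06,0,0],
  [0,0,-0.06,0,0],
  [0,0,-0.05,0,0],
  [0,0,0,0,0],
  [0,0,0,0,0],
])

```text
clock: 16.55
position: [0.5248, 0.038, 0.1014]
tool_rot: [-3.142, -0.0, 1.171]
force: [-1.1, 0.2, -3.6]
grip_width: 0.0232
finger_force: 24.7
```

Emit:
jog_arm([
  [0,0,-0.06,0,0],
  [0,0,-0.08,0,0],
  [0,0,-0.1,0,0],
  [0,0,-0.1,0,0],
  [0,0,-0.1,0,0],
  [0,0,-0.1,0,0],
  [0,0,-0.1,0,0],
  [0,0,-0.1,0,0],
  [0,0,-0.06,0,0],
  [0,0,-0.03,0,0],
  [0,0,0,0,0],
  [0,0,0,0,0],
])

```text
clock: 17.75
position: [0.5247, 0.0379, 0.1262]
tool_rot: [-3.141, 0.0, 1.171]
force: [-0.1, -0.5, -3.2]
grip_width: 0.0233
finger_force: 24.7
```

Run:
```python
from h import *
o=bot.observe();print(o['clock'],o['position'],o['force'],o['grip_width'])
S=cam('scene');im=np.hstack([S[0][190:290,310:415],S[0][230:330,450:555]])[:,:,::-1]
cv2.imwrite('pics/s7.png',cv2.resize(im,None,fx=3.8,fy=3.8,interpolation=cv2.INTER_CUBIC))
a=S[0][215:265,355:395].astype(int);m=(a[...,0]>a[...,1]+60)&(a[...,1]<100);v,u=np.nonzero(m);print(len(v),v.min()+215,v.max()+215,u.min()+355,u.max()+355)
for z in(.076,.079,.082):print(proj(S,(.5245,.039,z)))
```

```text
17.75 [0.52472305 0.03791816 0.12620447] [-0.13050153 -0.52279823 -3.20546126] 0.02331666932488441
14 251 253 371 377
[373.80365624 250.50413179]
[373.85865039 249.28107867]
[373.9138058  248.05443882]
```

View pics/s7.png

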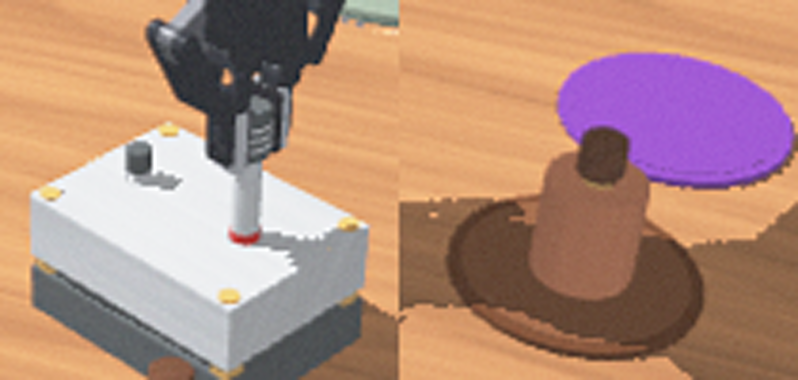

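The red band shows just above the plate (scene (374,252), about 3 px tall, as 6 mm should be), and the cap is still on the pad. I'll add a hair of lift so the band is certainly clear, then hold.

Emit:
jog_arm([
  [0,0,-0.02,0,0],
  [0,0,0,0,0],
  [0,0,0,0,0],
  [0,0,0,0,0],
  [0,0,0,0,0],
])

```text
clock: 18.3
position: [0.5248, 0.038, 0.1269]
tool_rot: [-3.142, -0.0, 1.171]
force: [0.6, 0.2, -3.5]
grip_width: 0.0233
finger_force: 24.7
```

```bash
python3 -c "
from h import *
o=bot.observe();print(o['clock'],o['position'],o['force']);print(bot.job_done())"
```

```text
18.3 [0.52477056 0.03797528 0.12687014] [ 0.61187959  0.16427779 -3.48553087]
the job is handed in; nothing more can be done
None
```

The job is handed in at 18.3 s: the copper cap stands upright and released on the brown pad, and the punch is held still about 35.5 mm up (by arm travel) with its red band showing just above the guide plate.

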